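Set and lock the dose knob

TASK

On the white dosing unit, turn the black dose knob so that its nose points straight at the steel index tab. Then turn the lock ring under the knob clockwise by its pin until it is properly tight, neither loose nor overtightened, and let go, with the knob still on its setting. Leave the things around the unit where they stand.

Things in the scene. Friction and masses are not known exactly. Their poses are not given: they have to be found in the camera images.
- knob_grip (a point): Point on the knob's axis, 11 mm below the top of its grip: a black upright bar 54 mm long (along the nose), 16 mm wide, standing 29 mm high on a round skirt of 68 mm diameter whose upper face lies 18 mm below this point. Its x axis points along the bar towards the nose.
- knob_nose (a point): Outer end of the knob's black nose (6 mm wide), 45 mm from the knob's axis, level with the skirt; its x axis points outward along the nose.
- knob (a joint): Angle of the knob in rad, counter-clockwise seen from above; 0 means the nose points along the unit's own x axis. It turns from -0.9 to 1.6 with even friction of about 0.12 N m and stays where it is left.
- tab_tip (a point): Inner end of the steel index tab, a 10 mm wide block standing 34 mm high on the unit's top beyond the ring, its 5 mm wide tip 50 mm from the knob's axis, just outside the nose's path; its x axis points straight outward from the knob's axis. It starts in a different place each time and is not to be moved.
- tab (a joint): Angle of the index tab about the knob's axis in rad, measured like knob: the setting is right when knob equals tab (5 degrees either way is good enough).
- ring_pin (a point): On the middle line of the lock ring's round upright pin (14 mm diameter), 12 mm below its top, 72 mm from the knob's axis. The aluminium ring (92 mm across) lies under the knob on the same axis; a flat 14 mm wide arm leads out to the pin, its upper face 22 mm below this point. The knob's top is 20 mm above this point.
- ring (a joint): Lock ring angle, rad, growing clockwise from above (tightening). It begins loose and bites 0.3 to 1.3 rad further on, nobody knows where. Pushed square on the pin it runs stiffly at 6.5 to 7 N; once it bites the push rises about 0.7 N per mm of pin travel: 9.8 to 13 N is properly tight (aim for 11). It then holds by itself when released.
- shoe (a joint): How far the ring has tilted the sprung clamp shoe hidden inside the unit, rad: 0 while loose, 0.0012 to 0.0040 when properly tight; more is overtightened, and above 0.0045 spoils it at once. A single reading is noisier than this whole range, so go by feel (see the ring).
- unit: White dosing unit, 200 x 200 mm, its top 56 mm above the table, fixed; origin on the table under the knob's axis. x runs towards the index tab's side, the lock ring's pin lies on its -y side and travels towards its -x side.
- jar: White jar, 60 mm across, 80 mm high; bystander. Origin at its foot.
- flask: Brown bottle, 44 mm across, 100 mm high; bystander. Origin at its foot.
- cup: White cup, 64 mm across, 60 mm high; bystander. Origin at its foot.
- cards: Cardboard box 60 x 90 x 35 mm; bystander. Origin at its underside.

How it is judged:
On the way, in this order (a step that is already met when the one before it is completed fails the run):
1. the knob's nose points at the index tab while the lock ring is still loose (angle between the x axis of knob_nose and the x axis of tab_tip, either way round below 0.09 rad and value of joint shoe below 0.0006 rad), for 0.2 s.
2. the lock ring is properly tight with the knob still on its setting (angle between the x axis of knob_nose and the x axis of tab_tip, either way round below 0.09 rad and value of joint shoe between 0.0012 and 0.004 rad), for 0.2 s.
At the end, for the whole second after the job is handed in: The knob's nose points at the index tab within 0.09 rad, the clamp shoe is tilted by 0.0012 to 0.0040 rad, and knob and ring are at rest (all of step 2 and velocity of joint ring between -0.02 and 0.02 rad/s and velocity of joint knob between -0.02 and 0.02 rad/s); the robot touches nothing.
It fails at once if the lock ring is overtightened (shoe tilted by more than 0.0045 rad) (value of joint shoe above 0.0045 rad).
It fails at once if the index tab is moved more than 3 mm (distance of tab_tip from where it was at the start of the episode above 0.003 m).
It fails at once if the jar, bottle, cup or card box is moved more than 15 mm (distance of any of jar, flask, cup, cards from where it was at the start of the episode above 0.015 m).
It also fails if it takes over 72 s, if anything falls off the work surface, if the arm or the gripper's body presses on something with over 40 N, if the wrist force passes 120 N, or if a joint passes its speed limit or range.

ROBOT

A 6-joint arm with a two-finger parallel gripper is mounted at the origin on the work surface. World frame = base frame: x ahead of the robot, y to its left, z up, the work surface at z = 0. Lengths are in m, angles in rad, forces in N, time in s.
With the tool pointing down it reaches from about 0.35 to 0.85 m from the base axis. Payload 8.1 kg.
Tool frame: the origin (TCP) lies on the centre line of the jaws, within the pads' length; the fingertips stand robot.tips_ahead ahead of it and the grasp point (between the pads) lies 8 mm behind it (robot.tips_ahead is the distance from the TCP to the fingertips, in m); z points along the fingers, y is the direction in which the jaws open and shut (so a half turn about z gives the same grasp; the last joint's range is limited). The gripper opens to 93 mm and grips with 3 to 60 N. Pads are 15 mm wide; open, the fingers measure 128 mm over their backs; the gripper's body (75 mm by 188 mm) begins 65 mm behind the grasp point.
Start: joints at [-1.223, 0.13, 1.488, -0, 1.523, -0.085], TCP at [0.252, -0.545, 0.23] pointing down, gripper open.
Joint ranges: [-2.96, 2.96], [-0.89, 2.26], [0.02, 2.5], [-1.34, 4.48], [0, 2.73], [-2.66, 2.66]. Speed limits (rad/s): [2.39, 2.39, 2.79, 3.14, 3.14, 3.14].

INTERFACE

Orientations are given as a rotation vector (axis times angle).
In Python, from plant import monitor, eyes, job, robot gives the robot as it stands.
- The arm moves only by the tool servo_tool, never from a script. Its argument "plan" is a list that holds one entry, the list of rows, each a list of 7 numbers: the closure, from -1 (fully open) to 1 (shut), so that 0 is half open, then the shift along the world's x, y, z in mm, then the turn, a rotation vector about the world's x, y, z in rad. In form: [[[hand, dx, dy, dz, ax, ay, az], ...]]. A call has 1 to 12 rows; each row shifts and turns the commanded pose from where the row before left it; what a row does not reach is not made up. A row lasts 1/10 s, in which the tool goes at most 50 mm and 8.59 degrees, less where a joint would pass 70% of its speed; a pose out of reach is approached as far as the arm can. A call with a gripper value outside its range is refused whole. The fingers move at their own pace and stop on an object; "force" is the grip in N (left out, the last holds). Time passes only in rows, so rows that do not move let the fingers close. It gives the time, the measured TCP pose, the force and the opening at its end, in the units of the state.
- monitor.read_state(): the state, without advancing time (a new reading comes with each control period).
- eyes.read_camera(name): name is "side" or "top"; returns the picture (384x512x3 uint8, red, green, blue); there is no depth.
- eyes.camera_info(name): a dict with "mtx" (3x3 intrinsics, pixels), "R" (3x3) and "t" (3): a world point X has camera coordinates R X + t. Camera axes: x right, y down, z forward; pixel columns grow to the right and rows downward; lengths in m; the calibration is good to about 2 mm. A picture is of the moment at which its call begins. camera_info takes no time and is no camera call.
- job.close_job(): hands the job in, once; it reports no verdict.
The state is a dict: "t": time; "q": joint angles; "dq": joint speeds; "joint_torque": joint torques, N m; "tool_pos": TCP position; "orientation": TCP orientation; "force": force on the tool from outside, world axes, zero at the start; "wrist_torque": the same for the moment, N m; "opening": finger opening in m.
Only numpy, scipy, OpenCV 4.12 (cv2) and the standard library are available. Lean on these libraries where they do the work, as an engineer would, in place of code of your own. Each camera call takes 0.05 s, during which the arm holds its last target. There are 200 camera calls.

## Working session

There is one attempt and no reset: what is moved stays moved. The work goes in short steps, Python scripts to look and compute and a tool call to move; the robot and the scene stay as the last step left them, time stands still between calls to the robot, and variables do not carry over. Pictures are saved under pics/ and viewed, about 8 in all and at most 12, crops included, and the job is handed in when it is done.

Besides the shell and the picture viewer there is one more tool, called after "Request:" as name(argument=value, ...) on one line, values as JSON. servo_tool: Moves the arm, as the interface text tells. Its arguments: {"type":"object","properties":{"plan":{"type":"array"},"force":{"type":"number"}},"required":["plan"]}

```bash
ls; mkdir -p pics
python3 - <<'E'
from plant import monitor, eyes, job, robot
import cv2
print(robot.tips_ahead, monitor.read_state())
for n in("top","side"):
    cv2.imwrite(f"pics/{n}0.png",eyes.read_camera(n)[:,:,::-1]); print(n,eyes.camera_info(n))
E
```

```text
pics
0.011 {'t': 0.0, 'q': array([-1.22336963e+00,  1.31126620e-01,  1.48927638e+00,  7.87417706e-06,
        1.52301737e+00, -8.54251809e-02]), 'dq': array([ 0.00094518,  0.00010172, -0.000401  ,  0.00038636,  0.00198972,
        0.00047951]), 'joint_torque': array([-4.85953769e-04, -5.59858203e+01, -4.91748869e+01,  7.66498852e-02,
        3.57722933e-02, -1.84236224e-04]), 'tool_pos': array([ 0.25149669, -0.54413685,  0.22860967]), 'orientation': array([-3.06653233e+00, -6.74236682e-01,  3.62566883e-04]), 'force': array([ 0.11195978,  0.50477823, -0.00680416]), 'wrist_torque': array([-0.01274595,  0.021401  ,  0.05462965]), 'opening': 0.0933324620021353}
top {'mtx': array([[368.41582846,   0.        , 253.25684894],
       [  0.        , 368.41582846, 190.1291406 ],
       [  0.        ,   0.        ,   1.        ]]), 'R': array([[ 0.07815803, -0.99693482,  0.00350452],
       [-0.97269734, -0.07702743, -0.2189216 ],
       [ 0.21852051,  0.01370165, -0.97573616]]), 't': array([-0.01029275,  0.64237486,  0.83397694])}
side {'mtx': array([[369.29718737,   0.        , 264.01321664],
       [  0.        , 369.29718737, 193.5424759 ],
       [  0.        ,   0.        ,   1.        ]]), 'R': array([[-0.73683005, -0.67586907, -0.01680722],
       [-0.4963457 ,  0.55765931, -0.66532476],
       [ 0.45904513, -0.48188908, -0.74636485]]), 't': array([0.50692472, 0.35991278, 0.73477233])}
```

View pics/top0.png

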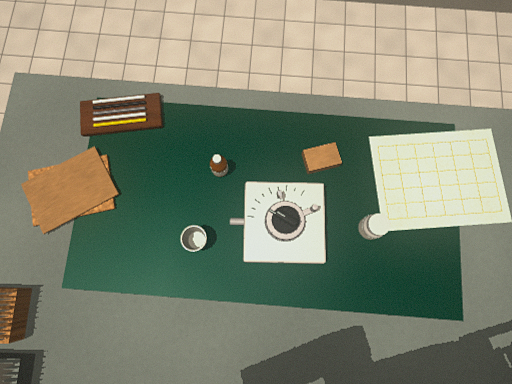

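View pics/side0.png

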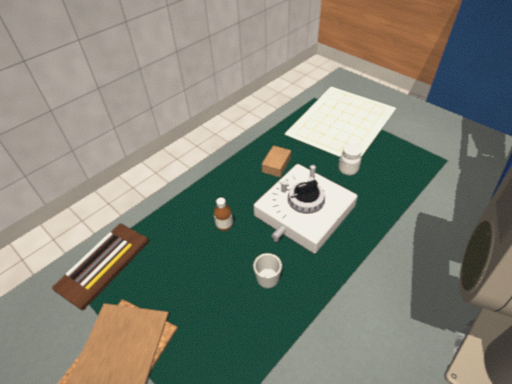

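Run:
```python
import cv2,numpy as np
a=cv2.imread("pics/top0.png")[172:272,232:338]; b=cv2.imread("pics/side0.png")[155:255,248:362]
f=lambda i:cv2.resize(i,None,fx=5.2,fy=5.2,interpolation=cv2.INTER_CUBIC)
cv2.imwrite("pics/a.png",f(a)); cv2.imwrite("pics/b.png",f(b))
```

```text
(no output)
```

View pics/a.png

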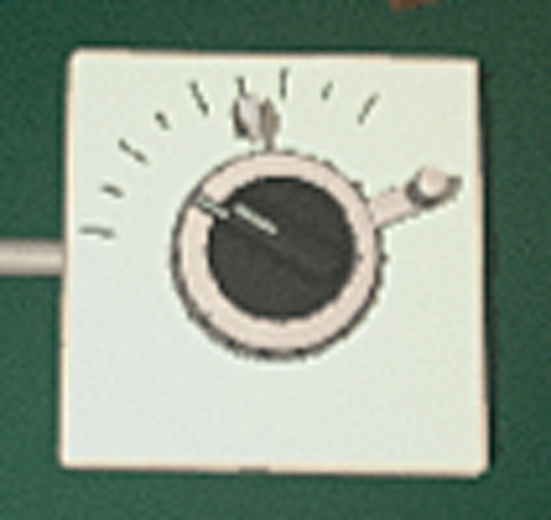

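View pics/b.png

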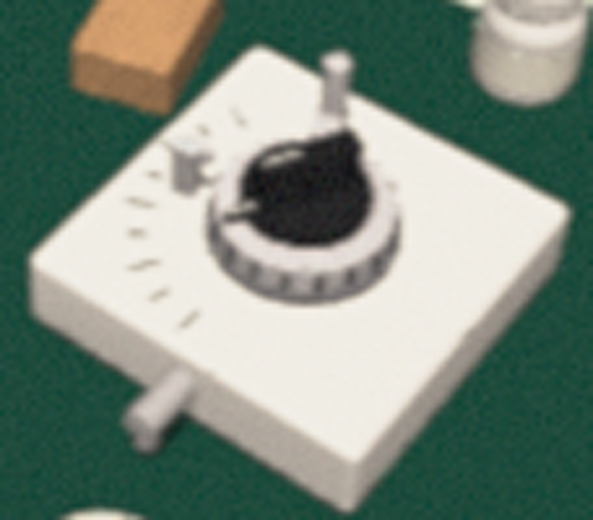

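```bash
cat > h.py <<'E'
import numpy as np
from plant import monitor, eyes, job, robot
C={n:eyes.camera_info(n) for n in("top","side")}
OFF={"top":(232,172),"side":(248,155)}
def ray(n,c,full=False):
    c=np.array(c,float); p=c if full else (c+.5)/5.2-.5+np.array(OFF[n])
    i=C[n]; d=i["R"].T@np.linalg.solve(i["mtx"],[*p,1]); return -i["R"].T@i["t"],d/np.linalg.norm(d)
def plane(n,c,z,full=False):
    o,d=ray(n,c,full); return o+d*(z-o[2])/d[2]
def tri(a,b,full=False):
    (o1,d1),(o2,d2)=ray("top",a,full),ray("side",b,full)
    s=np.linalg.lstsq(np.c_[d1,-d2],o2-o1,rcond=None)[0]
    p,q=o1+s[0]*d1,o2+s[1]*d2; return (p+q)/2,np.linalg.norm(p-q)
def proj(n,X):
    i=C[n]; u=i["mtx"]@(i["R"]@X+i["t"]); return u[:2]/u[2]
E
python3 - <<'E'
from h import *
np.set_printoptions(precision=4,suppress=True)
for n,cs in(("top",[(73,50),(477,60),(488,470),(62,465)]),("side",[(32,262),(260,45),(570,212),(350,462)])):
    P=np.array([plane(n,c,.056) for c in cs]); m=P.mean(0)
    print(n,"ctr",m,"sides",[round(np.linalg.norm(P[i]-P[i-1]),4) for i in range(4)],"yaw",[round(float(np.degrees(np.arctan2(*v[1::-1]))),1) for v in(P[0]-P[3],P[1]-P[2])], [round(float(np.degrees(np.arctan2(-v[0],v[1]))),1) for v in (P[0]-P[1],P[3]-P[2])])
for k,a,b in(("pin",(433,182),(338,62)),("tabtop",(253,113),(186,150)),("nosetip",(199,198),(228,214)),("spout",(0,258),(140,420))):
    print(k,*tri(a,b))
print("skirt ctr",[ (z,plane("top",(284,248),z)) for z in(.08,.09)], "white line",[plane("top",c,.118) for c in((236,208),(276,234))])
for z in(.075,.085,.095): print(z,plane("top",(199,198),z),plane("side",(228,214),z))
E
```

```text
top ctr [ 0.5735 -0.042   0.056 ] sides [np.float64(0.1971), np.float64(0.1952), np.float64(0.1945), np.float64(0.1963)] yaw [3.3, 3.6] [3.1, 3.8]
side ctr [ 0.573  -0.0388  0.056 ] sides [np.float64(0.1922), np.float64(0.1989), np.float64(0.1965), np.float64(0.1971)] yaw [3.1, 2.6] [4.0, 2.7]
pin [ 0.606  -0.1063  0.1076] 0.001993338954474879
tabtop [ 0.6371 -0.0248  0.0843] 0.003503674013103383
nosetip [ 0.5934 -0.0031  0.0871] 0.000530411364575755
spout [0.5669 0.0895 0.0347] 0.0035997235566405873
skirt ctr [(0.08, array([ 0.5742, -0.0441,  0.08  ])), (0.09, array([ 0.5727, -0.0432,  0.09  ]))] white line [array([ 0.5846, -0.0187,  0.118 ]), array([ 0.5745, -0.0371,  0.118 ])]
0.075 [ 0.5952 -0.0037  0.075 ] [ 0.6001 -0.0115  0.075 ]
0.085 [ 0.5935 -0.0033  0.085 ] [ 0.5947 -0.0045  0.085 ]
0.095 [ 0.5918 -0.003   0.095 ] [0.5894 0.0025 0.095 ]
```

Request:
servo_tool(plan=[[[0,25,40,-4,0,0,0.053],[0,25,40,-4,0,0,0.053],[0,25,40,-4,0,0,0.053],[0,25,40,-4,0,0,0.053],[0,25,40,-4,0,0,0.053],[0,25,40,-4,0,0,0.053],[0,25,40,-4,0,0,0.053],[0,25,40,-4,0,0,0.053],[0,25,40,-4,0,0,0.053],[0,25,40,-4,0,0,0.053],[0,25,40,-4,0,0,0.053],[0,25,40,-4,0,0,0.053]]], force=20)

```text
t: 1.3
tool_pos: [0.5522, -0.0627, 0.1812]
orientation: [-2.702, -1.603, 0.001]
force: [0.1, -0.2, -0.2]
opening: 0.0464
```

Run:
```python
from h import *
np.set_printoptions(precision=4,suppress=True)
c=np.array([.573,-.0415])
for n,px in(("top",(268,148)),("top",(250,100)),("side",(212,178)),("side",(186,150))):
  for z in(.06,.075,.09):
    P=plane(n,px,z)[:2]-c; print(n,px,z,"r",np.hypot(*P).round(4),"ang",np.degrees(np.arctan2(P[1],P[0])).round(1))
for n in C:
  for k,r in(("tip",.05),("mid",.06),("out",.07)):
    for a in (9,15,21):
      X=np.array([*(c+r*np.array([np.cos(np.radians(a)),np.sin(np.radians(a))])),.09]); print(n,k,a,(((proj(n,X)-OFF[n])+.5)*5.2-.5).round())
s=monitor.read_state(); print(s["t"],s["tool_pos"],s["orientation"],s["opening"],s["force"])
```

```text
top (268, 148) 0.06 r 0.0518 ang 6.9
top (268, 148) 0.075 r 0.049 ang 8.5
top (268, 148) 0.09 r 0.0461 ang 10.4
top (250, 100) 0.06 r 0.0759 ang 12.3
top (250, 100) 0.075 r 0.0727 ang 13.6
top (250, 100) 0.09 r 0.0696 ang 15.0
side (212, 178) 0.06 r 0.0575 ang 5.8
side (212, 178) 0.075 r 0.0515 ang 18.8
side (212, 178) 0.09 r 0.0487 ang 34.3
side (186, 150) 0.06 r 0.0802 ang -0.3
side (186, 150) 0.075 r 0.0721 ang 8.4
side (186, 150) 0.09 r 0.066 ang 19.0
top tip 9 [270. 140.]
top tip 15 [258. 141.]
top tip 21 [247. 144.]
top mid 9 [268. 118.]
top mid 15 [254. 120.]
top mid 21 [241. 123.]
top out 9 [265.  97.]
top out 15 [250.  99.]
top out 21 [234. 103.]
side tip 9 [223. 148.]
side tip 15 [218. 154.]
side tip 21 [214. 161.]
side mid 9 [206. 140.]
side mid 15 [200. 148.]
side mid 21 [196. 156.]
side out 9 [189. 132.]
side out 15 [182. 141.]
side out 21 [177. 151.]
1.3 [ 0.5522 -0.0627  0.1812] [-2.7016 -1.6031  0.0005] 0.04636456619705944 [ 0.0828 -0.16   -0.2191]
```

Request:
servo_tool(plan=[[[0,21,21,0,0,0,0],[0,0,0,-20,0,0,0],[0,0,0,-20,0,0,0],[0,0,0,-20,0,0,0],[0,0,0,-10,0,0,0],[0,0,0,-8,0,0,0],[0,0,0,0,0,0,0],[0,0,0,0,0,0,0]]])

```text
t: 2.1
tool_pos: [0.5731, -0.0438, 0.1044]
orientation: [2.703, 1.599, 0.001]
force: [-0.1, 0.3, -0.2]
opening: 0.0462
```

Run:
```python
from h import *
import cv2
s=monitor.read_state(); print(s["tool_pos"],s["force"])
f=lambda i:cv2.resize(i,None,fx=5.2,fy=5.2,interpolation=cv2.INTER_CUBIC)
a=eyes.read_camera("top")[172:272,232:308,::-1]; b=eyes.read_camera("side")[155:255,258:334,::-1]
cv2.imwrite("pics/c.png",f(np.hstack([a,b])))
```

```text
[ 0.57311697 -0.0438493   0.10441647] [-0.12768475  0.29004565 -0.19316503]
```

View pics/c.png

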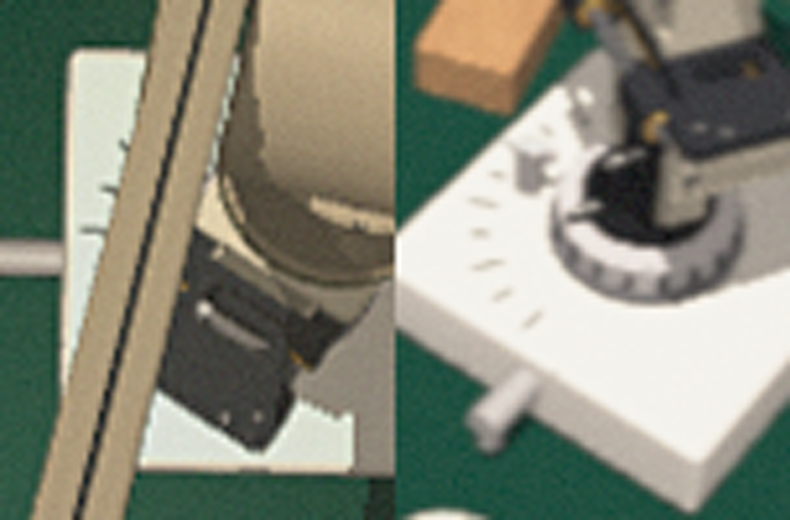

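Request:
servo_tool(plan=[[[0.5,0,0,0,0,0,0],[1,0,0,0,0,0,0],[1,0,0,0,0,0,0],[1,0,0,0,0,0,0],[1,0,0,0,0,0,0]]], force=20)

```text
t: 2.7
tool_pos: [0.5732, -0.0439, 0.1038]
orientation: [2.703, 1.6, 0.001]
force: [3.8, -2.0, -1.1]
opening: 0.0157
```

Request:
servo_tool(plan=[[[1,0,0,0,0,0,-0.1],[1,0,0,0,0,0,-0.1],[1,0,0,0,0,0,-0.1],[1,0,0,0,0,0,-0.1],[1,0,0,0,0,0,-0.1],[1,0,0,0,0,0,-0.1],[1,0,0,0,0,0,-0.1],[1,0,0,0,0,0,-0.1],[1,0,0,0,0,0,0],[1,0,0,0,0,0,0]]])

```text
t: 3.7
tool_pos: [0.5724, -0.0428, 0.1038]
orientation: [-3.111, -0.426, 0.001]
force: [-2.7, 4.4, 4.0]
opening: 0.0159
```

Request:
servo_tool(plan=[[[0,0,0,0,0,0,0],[0,0,0,0,0,0,0],[0,0,0,0,0,0,0],[0,0,0,30,0,0,0],[0,0,0,40,0,0,0],[0,-25,-35,0,0,0,0],[0,-25,-35,0,0,0,0],[0,-25,-35,0,0,0,0],[0,-25,-35,0,0,0,0],[0,-25,-35,0,0,0,0]]])

```text
t: 4.7
tool_pos: [0.4465, -0.22, 0.1737]
orientation: [3.113, 0.422, 0.0]
force: [0.0, -1.1, -0.3]
opening: 0.0465
```

Run:
```python
from h import *
import cv2
s=monitor.read_state(); print(s["tool_pos"],s["orientation"],s["force"])
f=lambda i:cv2.resize(i,None,fx=7.6,fy=7.6,interpolation=cv2.INTER_CUBIC)
N=8
a=np.mean([eyes.read_camera("top")for _ in range(N)],0).astype(np.uint8)[:,:,::-1]; b=np.mean([eyes.read_camera("side")for _ in range(N)],0).astype(np.uint8)[:,:,::-1]
cv2.imwrite("pics/topd.png",a);cv2.imwrite("pics/sided.png",b)
cv2.imwrite("pics/d.png",f(np.hstack([a[182:252,262:314],b[165:235,278:330]])))
```

```text
[ 0.44649767 -0.21999131  0.17373485] [3.11256331e+00 4.22172195e-01 4.21214226e-04] [ 0.01530181 -1.12920947 -0.25114118]
```

View pics/d.png

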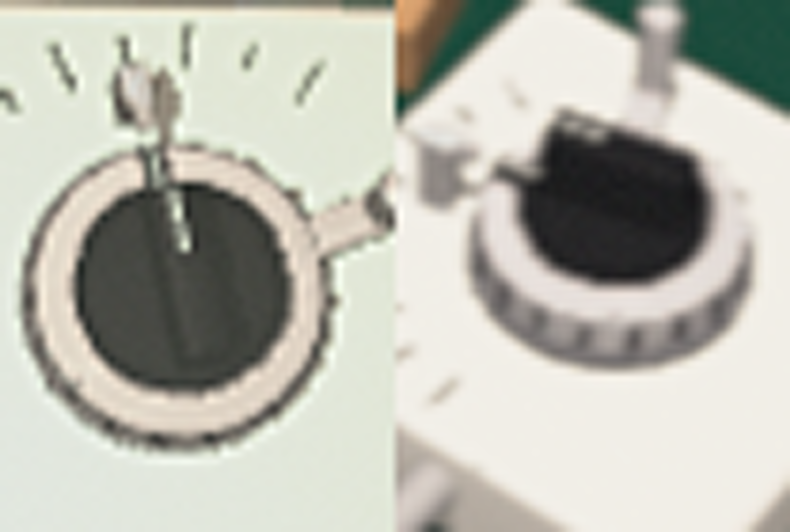

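Run:
```python
from h import *
c=np.array([.573,-.0425]); off={"top":(262,182),"side":(278,165)}
def P(n,r,l,z,a):
    t=np.radians(a); u=np.array([np.cos(t),np.sin(t)]); v=np.array([-u[1],u[0]])
    p=(proj(n,np.array([*(c+r*u+l*v),z]))-off[n]+.5)*7.6-.5
    if n=="side": p[0]+=52*7.6
    return tuple(int(x) for x in p)
for n in off:
  print(n,"pin top ctr",tuple(int(x) for x in ((proj(n,np.array([.606,-.1063,.1076]))-off[n]+.5)*7.6-.5+[395*(n=='side'),0])), "skirt ctr",P(n,0,0,.087,0),"nose15",P(n,.045,0,.083,15))
  for a in(7,11,15,19):
    print(a,"tip z90/70/56",P(n,.05,0,.09,a),P(n,.05,0,.07,a),P(n,.05,0,.056,a),"topL58",P(n,.058,.005,.09,a),"topR58",P(n,.058,-.005,.09,a),"outL70",P(n,.07,.005,.09,a),"outR70",P(n,.07,-.005,.09,a),"baseL58",P(n,.058,.005,.056,a))
import cv2
a=cv2.imread("pics/topd.png")[186:206,268:296]; b=cv2.imread("pics/sided.png")[172:200,276:304]
f=lambda i,k:cv2.resize(i,None,fx=k,fy=k,interpolation=cv2.INTER_NEAREST)
A=f(a,14);B=f(b,14);A=cv2.copyMakeBorder(A,0,B.shape[0]-A.shape[0],0,0,cv2.BORDER_CONSTANT)
cv2.imwrite("pics/e.png",np.hstack([A,B]))
```

```text
top pin top ctr (403, 187) skirt ctr (184, 286) nose15 (154, 150)
7 tip z90/70/56 (174, 128) (169, 140) (165, 148) topL58 (157, 103) topR58 (189, 102) outL70 (155, 66) outR70 (186, 65) baseL58 (149, 125)
11 tip z90/70/56 (163, 128) (158, 141) (155, 149) topL58 (144, 105) topR58 (176, 102) outL70 (139, 69) outR70 (171, 65) baseL58 (136, 127)
15 tip z90/70/56 (152, 130) (148, 142) (144, 150) topL58 (132, 108) topR58 (163, 103) outL70 (124, 72) outR70 (155, 66) baseL58 (124, 130)
19 tip z90/70/56 (142, 132) (137, 145) (134, 153) topL58 (120, 112) topR58 (150, 104) outL70 (110, 76) outR70 (140, 68) baseL58 (113, 133)
side pin top ctr (664, 15) skirt ctr (621, 202) nose15 (500, 166)
7 tip z90/70/56 (498, 135) (495, 174) (494, 201) topL58 (470, 134) topR58 (486, 117) outL70 (441, 120) outR70 (457, 103) baseL58 (467, 200)
11 tip z90/70/56 (492, 141) (490, 180) (489, 207) topL58 (465, 142) topR58 (479, 124) outL70 (435, 129) outR70 (449, 111) baseL58 (462, 208)
15 tip z90/70/56 (488, 148) (486, 187) (484, 213) topL58 (461, 150) topR58 (473, 131) outL70 (429, 138) outR70 (442, 119) baseL58 (458, 215)
19 tip z90/70/56 (484, 154) (482, 194) (481, 220) topL58 (457, 158) topR58 (467, 138) outL70 (424, 148) outR70 (435, 128) baseL58 (454, 223)
```

View pics/e.png

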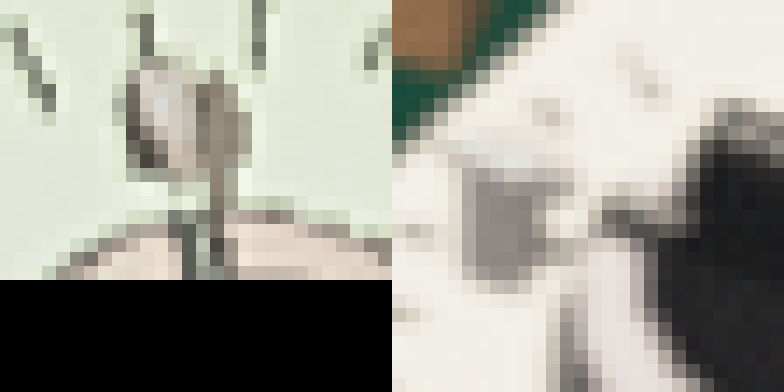

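Request:
servo_tool(plan=[[[0,13,9.5,0,0,0,0.147],[0,13,9.5,0,0,0,0.147],[0,13,9.5,0,0,0,0.147],[0,13,9.5,0,0,0,0.147],[0,13,9.5,0,0,0,0.147],[0,13,9.5,0,0,0,0.147],[0,13,9.5,0,0,0,0.147],[0,13,9.5,0,0,0,0.147],[0,13,9.5,0,0,0,0.147],[0,13,9.5,0,0,0,0.147],[0,13,9.5,0,0,0,0.147],[0,13,9.5,0,0,0,0.147]]])

```text
t: 6.7
tool_pos: [0.6042, -0.1042, 0.1735]
orientation: [-1.646, -2.676, 0.0]
force: [-0.6, -0.7, 0.6]
opening: 0.0463
```

Request:
servo_tool(plan=[[[0,0,0,0,0,0,0],[0,0,0,0,0,0,0],[0,0,0,0,0,0,0]]])

```text
t: 7.0
tool_pos: [0.6031, -0.1051, 0.1735]
orientation: [-1.659, -2.668, 0.001]
force: [-0.8, -0.1, 0.3]
opening: 0.0466
```

Request:
servo_tool(plan=[[[0,3,-1,-20,0,0,0],[0,0,0,-20,0,0,0],[0,0,0,-15,0,0,0],[0,0,0,-10,0,0,0],[0,0,0,-10,0,0,0],[0,0,0,-5,0,0,0],[0,0,0,0,0,0,0],[0,0,0,0,0,0,0]]])

```text
t: 7.8
tool_pos: [0.607, -0.1057, 0.0942]
orientation: [1.654, 2.67, 0.0]
force: [0.6, -0.7, 0.1]
opening: 0.0466
```

Run:
```python
from h import *
import cv2
s=monitor.read_state(); print(s["tool_pos"],s["orientation"],s["force"],s["wrist_torque"])
f=lambda i:cv2.resize(i,None,fx=6,fy=6,interpolation=cv2.INTER_CUBIC)
a=eyes.read_camera("top")[172:262,262:328,::-1]; b=eyes.read_camera("side")[145:235,278:344,::-1]
cv2.imwrite("pics/f.png",f(np.hstack([a,b])))
```

```text
[ 0.60702851 -0.10574269  0.09421688] [1.65356967e+00 2.67036065e+00 3.46751946e-04] [ 0.59571754 -0.71325225  0.14466572] [ 0.01276137 -0.07190549  0.05023295]
```

View pics/f.png

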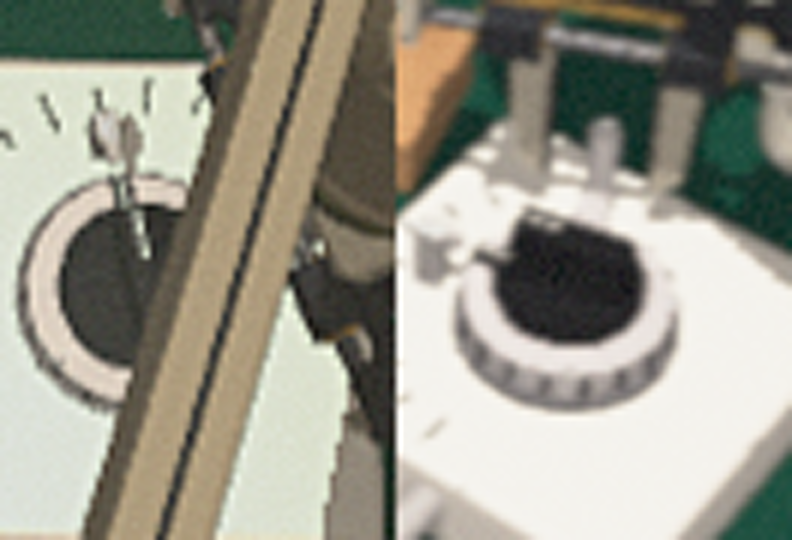

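Request:
servo_tool(plan=[[[0.4,0,0,0,0,0,0],[1,0,0,0,0,0,0],[1,0,0,0,0,0,0],[1,0,0,0,0,0,0],[1,0,0,0,0,0,0]]], force=20)

```text
t: 8.4
tool_pos: [0.6064, -0.1059, 0.0936]
orientation: [-1.654, -2.671, 0.001]
force: [-0.2, -0.5, 1.1]
opening: 0.0136
```

```bash
cat >> h.py <<'E'
AX=np.array([.573,-.0425])
def feel(k=8):
    L=[]
    for _ in range(k):
        eyes.read_camera("top"); s=monitor.read_state(); L.append(np.r_[s["force"],s["wrist_torque"]])
    L=np.array(L); F=L.mean(0); p=s["tool_pos"]; d=p[:2]-AX; r=np.hypot(*d); u=d/r; t=np.array([u[1],-u[0]])
    o=s["orientation"]; yaw=np.degrees(2*np.arctan2(o[1],o[0]))-90
    print("t %.1f pos"%s["t"],p.round(4),"r %.4f ang %.1f tangent yaw %.1f tool yaw %.1f"%(r,np.degrees(np.arctan2(d[1],d[0])),np.degrees(np.arctan2(-t[1],-t[0])),yaw%360))
    print("push %.2f radial %.2f  F"%(-F[:2]@t,F[:2]@u),F.round(2),"sd",L.std(0).round(2)[:3],"open %.4f"%s["opening"])
E
python3 -c "
from h import *
feel()"
```

```text
t 8.8 pos [ 0.6064 -0.1058  0.0936] r 0.0716 ang -62.2 tangent yaw 27.8 tool yaw 26.5
push -2.95 radial 0.07  F [-2.58 -1.44  1.82 -0.26  0.35  0.  ] sd [0.87 0.52 0.31] open 0.0135
```

```bash
cat >> h.py <<'E'
def rows(phi,step,n,r=.072):
    for i in range(n):
        a,b=np.radians(phi)-i*step,np.radians(phi)-(i+1)*step
        print("[1, %.1f, %.1f, 0, 0, 0, %.3f]"%(1e3*r*(np.cos(b)-np.cos(a)),1e3*r*(np.sin(b)-np.sin(a)),-step),end=", ")
    print("end phi %.1f"%np.degrees(b))
E
python3 -c "
from h import *
rows(-62.2,.035,8)"
```

```text
[1, -2.2, -1.1, 0, 0, 0, -0.035], [1, -2.3, -1.1, 0, 0, 0, -0.035], [1, -2.3, -1.0, 0, 0, 0, -0.035], [1, -2.4, -0.9, 0, 0, 0, -0.035], [1, -2.4, -0.8, 0, 0, 0, -0.035], [1, -2.4, -0.7, 0, 0, 0, -0.035], [1, -2.4, -0.6, 0, 0, 0, -0.035], [1, -2.5, -0.6, 0, 0, 0, -0.035], end phi -78.2
```

Request:
servo_tool(plan=[[[1,-2.2,-1.1,0,0,0,-0.035],[1,-2.3,-1.1,0,0,0,-0.035],[1,-2.3,-1.0,0,0,0,-0.035],[1,-2.4,-0.9,0,0,0,-0.035],[1,-2.4,-0.8,0,0,0,-0.035],[1,-2.4,-0.7,0,0,0,-0.035],[1,-2.4,-0.6,0,0,0,-0.035],[1,-2.5,-0.6,0,0,0,-0.035]]])

```text
t: 9.6
tool_pos: [0.5891, -0.1119, 0.0938]
orientation: [2.01, 2.412, 0.004]
force: [5.2, 1.7, -2.7]
opening: 0.0132
```

```bash
python3 -c "
from h import *
s=monitor.read_state();print(s['force'])
feel(5);rows(-78.2,.014,6)"
```

```text
[ 5.20130056  1.67081784 -2.70681425]
t 9.8 pos [ 0.5887 -0.112   0.0938] r 0.0712 ang -77.3 tangent yaw 12.7 tool yaw 10.5
push 5.08 radial -0.28  F [ 4.9   1.4  -3.23  0.25 -0.92  0.09] sd [0.56 0.48 0.57] open 0.0134
[1, -1.0, -0.2, 0, 0, 0, -0.014], [1, -1.0, -0.2, 0, 0, 0, -0.014], [1, -1.0, -0.2, 0, 0, 0, -0.014], [1, -1.0, -0.2, 0, 0, 0, -0.014], [1, -1.0, -0.1, 0, 0, 0, -0.014], [1, -1.0, -0.1, 0, 0, 0, -0.014], end phi -83.0
```

Request:
servo_tool(plan=[[[1,-1,-0.2,0,0,0,-0.014],[1,-1,-0.2,0,0,0,-0.014],[1,-1,-0.2,0,0,0,-0.014],[1,-1,-0.2,0,0,0,-0.014],[1,-1,-0.1,0,0,0,-0.014],[1,-1,-0.1,0,0,0,-0.014]]])

```text
t: 10.45
tool_pos: [0.5827, -0.113, 0.0938]
orientation: [2.108, 2.328, 0.003]
force: [6.1, 1.8, -2.9]
opening: 0.0134
```

```bash
python3 -c "
from h import *
feel(4);rows(-83,.014,6)"
```

```text
t 10.7 pos [ 0.5826 -0.113   0.0938] r 0.0712 ang -82.2 tangent yaw 7.8 tool yaw 5.7
push 4.61 radial -0.99  F [ 4.43  1.61 -2.61  0.24 -0.89  0.09] sd [0.44 0.54 0.11] open 0.0136
[1, -1.0, -0.1, 0, 0, 0, -0.014], [1, -1.0, -0.1, 0, 0, 0, -0.014], [1, -1.0, -0.1, 0, 0, 0, -0.014], [1, -1.0, -0.1, 0, 0, 0, -0.014], [1, -1.0, -0.1, 0, 0, 0, -0.014], [1, -1.0, -0.0, 0, 0, 0, -0.014], end phi -87.8
```

Request:
servo_tool(plan=[[[1,-1,-0.1,0,0,0,-0.014],[1,-1,-0.1,0,0,0,-0.014],[1,-1,-0.1,0,0,0,-0.014],[1,-1,-0.1,0,0,0,-0.014],[1,-1,-0.1,0,0,0,-0.014],[1,-1,0,0,0,0,-0.014]]])

```text
t: 11.25
tool_pos: [0.5767, -0.1135, 0.0938]
orientation: [2.204, 2.237, 0.003]
force: [6.5, 2.5, -2.8]
opening: 0.0135
```

```bash
sed -i 's|^    print("push|    print("EFF %.2f first %.2f"%((r*(-F[:2]@t)+F[5])/.072,(r*(-L0[:2]@t)+L0[5])/.072)); print("push|; s|^    L=\[\]|    s=monitor.read_state(); L0=np.r_[s["force"],s["wrist_torque"]]; L=[]|' h.py; python3 -c "
from h import *
feel(4);rows(-87.8,.014,6)"
```

```text
t 11.4 pos [ 0.5766 -0.1135  0.0937] r 0.0711 ang -87.1 tangent yaw 2.9 tool yaw 0.9
EFF 6.41 first 8.40
push 5.38 radial -1.50  F [ 5.3   1.77 -2.92  0.27 -0.89  0.08] sd [0.43 0.22 0.33] open 0.0135
[1, -1.0, -0.0, 0, 0, 0, -0.014], [1, -1.0, -0.0, 0, 0, 0, -0.014], [1, -1.0, -0.0, 0, 0, 0, -0.014], [1, -1.0, 0.0, 0, 0, 0, -0.014], [1, -1.0, 0.0, 0, 0, 0, -0.014], [1, -1.0, 0.0, 0, 0, 0, -0.014], end phi -92.6
```

Request:
servo_tool(plan=[[[1,-1,0,0,0,0,-0.014],[1,-1,0,0,0,0,-0.014],[1,-1,0,0,0,0,-0.014],[1,-1,0,0,0,0,-0.014],[1,-1,0,0,0,0,-0.014],[1,-1,0,0,0,0,-0.014]]])

```text
t: 12.05
tool_pos: [0.5707, -0.1134, 0.0937]
orientation: [2.296, 2.143, 0.003]
force: [5.3, 1.9, -2.8]
opening: 0.0135
```

```bash
python3 -c "
from h import *
feel(4);rows(-92.6,.014,5)"
```

```text
t 12.2 pos [ 0.5706 -0.1134  0.0938] r 0.0710 ang -91.9 tangent yaw -1.9 tool yaw 356.1
EFF 6.07 first 6.48
push 4.96 radial -2.10  F [ 5.03  1.93 -3.36  0.31 -0.9   0.09] sd [0.47 0.45 0.42] open 0.0134
[1, -1.0, 0.1, 0, 0, 0, -0.014], [1, -1.0, 0.1, 0, 0, 0, -0.014], [1, -1.0, 0.1, 0, 0, 0, -0.014], [1, -1.0, 0.1, 0, 0, 0, -0.014], [1, -1.0, 0.1, 0, 0, 0, -0.014], end phi -96.6
```

Request:
servo_tool(plan=[[[1,-1,0.2,0,0,0,-0.014],[1,-1,0.2,0,0,0,-0.014],[1,-1,0.2,0,0,0,-0.014],[1,-1,0.2,0,0,0,-0.014],[1,-1,0.2,0,0,0,-0.014]]])

```text
t: 12.75
tool_pos: [0.5658, -0.113, 0.0938]
orientation: [2.369, 2.06, 0.002]
force: [6.7, -0.4, -3.9]
opening: 0.0132
```

```bash
python3 -c "
from h import *
feel(4);rows(-96.6,.014,5)"
```

```text
t 12.9 pos [ 0.5657 -0.113   0.0938] r 0.0708 ang -95.9 tangent yaw -5.9 tool yaw 352.0
EFF 6.40 first 8.45
push 5.29 radial -0.38  F [ 5.31 -0.17 -2.88 -0.08 -0.92  0.09] sd [0.16 0.27 0.37] open 0.0135
[1, -1.0, 0.1, 0, 0, 0, -0.014], [1, -1.0, 0.1, 0, 0, 0, -0.014], [1, -1.0, 0.2, 0, 0, 0, -0.014], [1, -1.0, 0.2, 0, 0, 0, -0.014], [1, -1.0, 0.2, 0, 0, 0, -0.014], end phi -100.6
```

Request:
servo_tool(plan=[[[1,-1,0.1,0,0,0,-0.014],[1,-1,0.1,0,0,0,-0.014],[1,-1,0.2,0,0,0,-0.014],[1,-1,0.2,0,0,0,-0.014],[1,-1,0.2,0,0,0,-0.014]]])

```text
t: 13.45
tool_pos: [0.5607, -0.1122, 0.0938]
orientation: [2.44, 1.976, 0.002]
force: [6.7, 0.2, -3.7]
opening: 0.0136
```

```bash
python3 -c "
from h import *
feel(4);rows(-100.6,.014,5)"
```

```text
t 13.7 pos [ 0.5606 -0.1122  0.0938] r 0.0708 ang -100.1 tangent yaw -10.1 tool yaw 348.0
EFF 6.11 first 8.07
push 4.93 radial -0.14  F [ 4.88 -0.73 -3.18 -0.06 -0.94  0.09] sd [0.4  0.63 0.22] open 0.0134
[1, -1.0, 0.2, 0, 0, 0, -0.014], [1, -1.0, 0.2, 0, 0, 0, -0.014], [1, -1.0, 0.2, 0, 0, 0, -0.014], [1, -1.0, 0.2, 0, 0, 0, -0.014], [1, -1.0, 0.2, 0, 0, 0, -0.014], end phi -104.6
```

Request:
servo_tool(plan=[[[1,-1,0.2,0,0,0,-0.014],[1,-1,0.2,0,0,0,-0.014],[1,-1,0.2,0,0,0,-0.014],[1,-1,0.2,0,0,0,-0.014],[1,-1,0.2,0,0,0,-0.014]]])

```text
t: 14.15
tool_pos: [0.5558, -0.1111, 0.0938]
orientation: [2.508, 1.89, 0.003]
force: [6.2, 0.4, -4.2]
opening: 0.0136
```

```bash
python3 -c "
from h import *
feel(4);rows(-104.6,.014,5)"
```

```text
t 14.3 pos [ 0.5556 -0.111   0.0938] r 0.0707 ang -104.2 tangent yaw -14.2 tool yaw 344.0
EFF 6.36 first 8.08
push 5.27 radial -1.69  F [ 5.52  0.35 -3.11  0.01 -0.96  0.09] sd [0.57 0.42 0.57] open 0.0133
[1, -1.0, 0.3, 0, 0, 0, -0.014], [1, -1.0, 0.3, 0, 0, 0, -0.014], [1, -1.0, 0.3, 0, 0, 0, -0.014], [1, -1.0, 0.3, 0, 0, 0, -0.014], [1, -1.0, 0.3, 0, 0, 0, -0.014], end phi -108.6
```

Request:
servo_tool(plan=[[[1,-1,0.4,0,0,0,-0.014],[1,-1,0.4,0,0,0,-0.014],[1,-1,0.4,0,0,0,-0.014],[1,-1,0.3,0,0,0,-0.014],[1,-1,0.3,0,0,0,-0.014]]])

```text
t: 14.85
tool_pos: [0.5508, -0.1095, 0.0938]
orientation: [2.573, 1.8, 0.002]
force: [6.9, -1.2, -4.8]
opening: 0.0133
```

```bash
python3 -c "
from h import *
feel(4);rows(-108.6,.014,5)"
```

```text
t 15.1 pos [ 0.5506 -0.1095  0.0938] r 0.0706 ang -108.5 tangent yaw -18.5 tool yaw 340.0
EFF 5.85 first 7.04
push 5.55 radial -1.14  F [ 5.62 -0.67 -4.06 -0.16 -0.92  0.03] sd [0.67 0.37 0.33] open 0.0134
[1, -1.0, 0.3, 0, 0, 0, -0.014], [1, -0.9, 0.3, 0, 0, 0, -0.014], [1, -0.9, 0.4, 0, 0, 0, -0.014], [1, -0.9, 0.4, 0, 0, 0, -0.014], [1, -0.9, 0.4, 0, 0, 0, -0.014], end phi -112.6
```

Request:
servo_tool(plan=[[[1,-1,0.4,0,0,0,-0.014],[1,-0.9,0.4,0,0,0,-0.014],[1,-0.9,0.4,0,0,0,-0.014],[1,-0.9,0.4,0,0,0,-0.014],[1,-0.9,0.4,0,0,0,-0.014]]])

```text
t: 15.55
tool_pos: [0.5463, -0.1078, 0.0938]
orientation: [2.634, 1.709, 0.003]
force: [7.5, -2.5, -5.8]
opening: 0.0136
```

```bash
python3 -c "
from h import *
feel(4);rows(-112.6,.014,5)"
```

```text
t 15.8 pos [ 0.5463 -0.1077  0.0938] r 0.0705 ang -112.3 tangent yaw -22.3 tool yaw 336.0
EFF 8.26 first 8.96
push 7.08 radial -0.70  F [ 6.82 -2.04 -5.08 -0.39 -1.16  0.1 ] sd [0.41 0.45 0.45] open 0.0136
[1, -0.9, 0.4, 0, 0, 0, -0.014], [1, -0.9, 0.4, 0, 0, 0, -0.014], [1, -0.9, 0.4, 0, 0, 0, -0.014], [1, -0.9, 0.4, 0, 0, 0, -0.014], [1, -0.9, 0.4, 0, 0, 0, -0.014], end phi -116.6
```

Request:
servo_tool(plan=[[[1,-0.9,0.4,0,0,0,-0.014],[1,-0.9,0.4,0,0,0,-0.014],[1,0,0,0,0,0,0]]])

```text
t: 16.05
tool_pos: [0.5446, -0.107, 0.0938]
orientation: [2.657, 1.672, 0.003]
force: [7.8, -2.7, -6.3]
opening: 0.0137
```

```bash
python3 -c "
from h import *
feel(8)"
```

```text
t 16.4 pos [ 0.5447 -0.107   0.0938] r 0.0705 ang -113.7 tangent yaw -23.7 tool yaw 334.4
EFF 8.53 first 9.60
push 7.59 radial -1.00  F [ 7.35 -2.14 -5.74 -0.42 -1.32  0.08] sd [0.68 0.27 0.61] open 0.0139
```

Request:
servo_tool(plan=[[[1,-0.8,0.4,0,0,0,-0.013],[1,-0.8,0.4,0,0,0,-0.013],[1,0,0,0,0,0,0]]])

```text
t: 16.75
tool_pos: [0.5432, -0.1063, 0.0939]
orientation: [2.678, 1.637, 0.003]
force: [7.3, -2.3, -5.9]
opening: 0.0135
```

```bash
python3 -c "
from h import *
feel(10)"
```

```text
t 17.2 pos [ 0.5432 -0.1064  0.0938] r 0.0705 ang -115.1 tangent yaw -25.1 tool yaw 332.9
EFF 9.54 first 9.56
push 8.45 radial -1.28  F [ 8.19 -2.42 -6.45 -0.52 -1.42  0.09] sd [0.38 0.39 0.45] open 0.0131
```

Request:
servo_tool(plan=[[[1,-0.6,0.3,0,0,0,-0.01],[1,-0.6,0.3,0,0,0,-0.01],[1,0,0,0,0,0,0]]])

```text
t: 17.55
tool_pos: [0.5421, -0.1058, 0.0939]
orientation: [2.694, 1.61, 0.004]
force: [9.5, -3.0, -6.7]
opening: 0.0138
```

```bash
python3 -c "
from h import *
feel(12)"
```

```text
t 18.1 pos [ 0.5421 -0.1058  0.0939] r 0.0704 ang -116.0 tangent yaw -26.0 tool yaw 331.8
EFF 11.20 first 11.94
push 9.48 radial -1.10  F [ 9.   -3.16 -6.91 -0.58 -1.56  0.14] sd [0.57 0.54 0.55] open 0.0134
```

Request:
servo_tool(plan=[[[1,0.6,-0.3,0,0,0,0.008],[1,0.5,-0.3,0,0,0,0.008],[1,0,0,0,0,0,0]]])

```text
t: 18.45
tool_pos: [0.5421, -0.1059, 0.0937]
orientation: [2.683, 1.633, 0.001]
force: [4.9, -2.2, -3.9]
opening: 0.0136
```

```bash
python3 -c "
from h import *
feel(6)"
```

```text
t 18.8 pos [ 0.5422 -0.1059  0.0938] r 0.0705 ang -115.9 tangent yaw -25.9 tool yaw 332.6
EFF 6.09 first 5.91
push 5.53 radial -1.07  F [ 5.44 -1.46 -3.7  -0.24 -0.95  0.05] sd [0.38 0.49 0.51] open 0.0136
```

Unloads without the pin moving back. One more like this, then open and lift away.

Request:
servo_tool(plan=[[[1,0.6,-0.3,0,0,0,0.006],[1,0.5,-0.3,0,0,0,0],[1,0,0,0,0,0,0],[0.4,0,0,0,0,0,0],[0.2,0,0,0,0,0,0],[0.2,0,0,0,0,0,0],[0.2,0,0,0,0,0,0],[0.2,0,0,20,0,0,0],[0.2,0,0,30,0,0,0],[0.2,0,0,30,0,0,0],[0.2,0,-40,10,0,0,0],[0.2,0,-40,10,0,0,0]]])

```text
t: 19.95
tool_pos: [0.5436, -0.1867, 0.1954]
orientation: [2.675, 1.643, 0.002]
force: [-0.4, -0.1, -0.4]
opening: 0.0371
```

Request:
servo_tool(plan=[[[0.2,-20,-40,0,0,0,0],[0.2,-20,-40,0,0,0,0],[0.2,-20,-40,0,0,0,0],[0.2,-20,-40,0,0,0,0],[0.2,0,0,0,0,0,0],[0.2,0,0,0,0,0,0]]])

```text
t: 20.55
tool_pos: [0.4622, -0.3471, 0.1935]
orientation: [-2.681, -1.637, -0.0]
force: [0.9, 0.4, 0.3]
opening: 0.0374
```

Run:
```python
from h import *
import cv2
s=monitor.read_state(); print(s["t"],s["tool_pos"],s["force"])
f=lambda i:cv2.resize(i,None,fx=6,fy=6,interpolation=cv2.INTER_CUBIC)
a=np.mean([eyes.read_camera("top")for _ in range(6)],0).astype(np.uint8)[:,:,::-1]; b=np.mean([eyes.read_camera("side")for _ in range(6)],0).astype(np.uint8)[:,:,::-1]
cv2.imwrite("pics/topg.png",a);cv2.imwrite("pics/sideg.png",b)
cv2.imwrite("pics/g.png",f(np.hstack([a[172:262,252:318],b[155:245,278:344]])))
cv2.imwrite("pics/h.png",np.vstack([a[60:340],b[60:340]])[:, :])
```

```text
20.55 [ 0.46218029 -0.34710756  0.19347684] [0.88592301 0.42722263 0.25365101]
```

View pics/g.png

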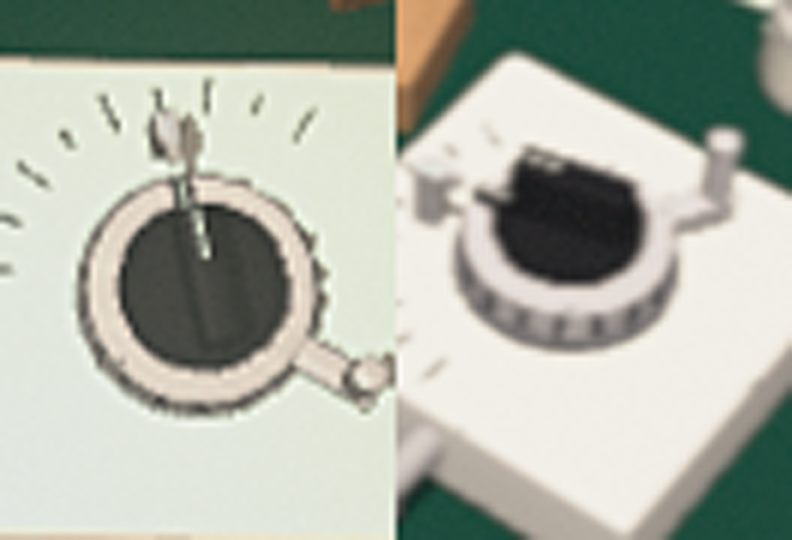

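```bash
python3 -c "
from h import *
print(tri((313.6,234.4),(332.7,178.2),True)[0]-[*AX,0])
print(job.close_job())"
```

```text
[-0.03207711 -0.0636062   0.10777143]
the job is handed in; nothing more can be done
None
```

I finished the task and handed it in at about 21 s. The hand-in gives no verdict.

- **Knob:** I gripped the bar and turned it about 46° clockwise to around 15.5° in the world frame. I measured the tab at about 16.5° ± 2°. In the top view, nose and tab agree to within about 1°. In the last picture the nose points the same way as before the ring was tightened.
- **Lock ring:** I gripped the pin and led it about 54° clockwise. The push began to rise after about 0.85 rad. I stopped at about 11.2 N measured at rest. Correcting for the loose baseline gives 11.1 to 11.7 N, inside the 9.8 to 13 N window.
- **Letting go:** I took the load off first, and the pin did not move back. The last picture puts the pin at the angle where I left it (about -117° against -116° by the tool).
- **End state:** The gripper is clear, and the force reading in the air is within noise. I saw no contact with the bystanders, but I did not measure their positions again at the end.

**Disagreements and unchecked points:**
- Force readings were noisy, with a spread of about 0.5 N.
- With the ring loose, the lateral push alone read only about 5.1 N. It came near the stated 6.5 to 7 N only after I added the twist carried through the grip, which gave about 6.2 N.
- I estimated tightness from the force only; I did not read the shoe tilt.

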